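# Darkness dial one setting on, then a test label

### The arm

A 7-joint arm with a two-finger parallel gripper is mounted at the origin on the work surface. World frame = base frame: x ahead of the robot, y to its left, z up, the work surface at z = 0. Lengths are in m, angles in rad, forces in N, time in s.
With the tool pointing down it reaches from about 0.425 to 0.825 m from the base axis. Payload 3.6 kg.
Tool frame: the origin (TCP) lies on the front face of the gripper's body, between the roots of the fingers; the fingertips stand 84 mm ahead of it and the grasp point (between the pads) lies 65 mm ahead of it (tip_extent is the distance from the TCP to the fingertips, in m); z points along the fingers, x is the direction in which the jaws open and shut, and the axes are right-handed (so a half turn about z gives the same grasp; the last joint's range is limited). The gripper opens to 93 mm and grips with 3 to 60 N. Pads are 15 mm wide; open, the fingers measure 128 mm over their backs; the gripper's body (75 mm by 188 mm) begins 65 mm behind the grasp point.
Start: joints at [-1.206, 0.615, -0.013, 1.423, 0.008, 1.103, -0.04], TCP at [0.248, 0.601, 0.303] pointing down, gripper open.
Joint ranges: [-3.12, 3.12], [-0.3, 2.06], [-1.34, 1.32], [0.26, 2.42], [-1.36, 4.5], [0.01, 1.98], [-2.84, 2.84]. Speed limits (rad/s): [2.79, 2.79, 3.14, 3.14, 3.14, 3.14, 3.14].

### API

Orientations are given as a unit quaternion [w, x, y, z].
In Python, from station import read_state, snapshot, sign_off, tip_extent gives the robot as it stands.
- The arm moves only by the shell command python3 -m crank 'ROWS' [OPENING] [FORCE]. ROWS is JSON, a list of rows, each an object with "delta_pos": the shift along the tool's x, y, z in mm, a list of three; "angular": the turn, a rotation vector about the tool's x, y, z in degrees, a list of three. In form: [{"delta_pos": [x, y, z], "angular": [ax, ay, az]}, ...]. A call has exactly 8 rows; each row shifts and turns the commanded pose from where the row before left it, along the tool's axes as they then stand; what a row does not reach is not made up. A row lasts 1/8 s, in which the tool goes at most 62.5 mm and 10.7 degrees, less where a joint would pass 70% of its speed; a pose out of reach is approached as far as the arm can. A call is refused whole if a number of a shift passes 62.5 or a number of a turn 10.7, either way. A call with a gripper value outside its range is refused whole. OPENING is the finger opening in mm, from 0 to 93, set as the call begins (- or left out, the last holds). The fingers move at their own pace and stop on an object; FORCE is the grip in N (left out, the last holds). Time passes only in rows, so rows that do not move let the fingers close, or fill a call up. It gives the time, the measured TCP pose, the force and the opening at its end, in the units of the state.
- read_state(): the state, without advancing time (a new reading comes with each control period).
- snapshot(name): name is "side" or "top" or "wrist"; returns a dict with "color" (420x560x3 uint8, red, green, blue), "depth" (420x560 float32, m along the optical axis (not along the pixel's ray), 0 where there is no reading), "K" (3x3 intrinsics, pixels), "k1" (the pictures are not rectified: a ray, as slopes to the right and down, at radius r is drawn at 1 + k1 r^2 times it, then the intrinsics apply), "xyz" and "rotation" of the camera in the world; the wrist camera has in their place "tool_from_camera" (4x4, takes a point from camera to tool coordinates, whose origin is the TCP and whose axes are the tool frame's). Camera axes: x right, y up, looking along -z (the intrinsics and any distortion apply to the point x, -y, -z); pixel columns grow to the right and rows downward; lengths in m; the calibration is good to about 2 mm. A picture is of the moment at which its call begins: read the wrist's pose just before it.
- sign_off(): hands the job in, once; it reports no verdict.
The state is a dict: "time": time; "qpos": joint angles; "joint_vel": joint speeds; "joint_efforts": joint torques, N m; "position": TCP position; "eef_rot": TCP orientation; "contact_force": force on the tool from outside, world axes, zero at the start; "wrist_torque": the same for the moment, N m; "grip_width": finger opening in m.
Only numpy, scipy, OpenCV 4.12 (cv2) and the standard library are available. Lean on these libraries where they do the work, as an engineer would, in place of code of your own. Each camera call takes 0.05 s, during which the arm holds its last target.

### The job

On the label printer, use a fingertip to turn the flat knurled darkness dial clockwise until its white line clicks in at the black setting mark, the bar on the collar by the hood; do not turn it past that click. Then press the round feed key fully down, as if for a test label, and let it come back up. Leave the square key alone, and do not pick up or shift anything else on the counter.

Things in the scene. Friction and masses are not known exactly. Their poses are not given: they have to be found in the camera images.
- printer: Desktop label printer, fixed to the counter, 260 x 260 mm. Origin: centre of its underside; x points from its front to its back, y to its left, z up. The front half (x -130 to 10 mm) is a flat white deck 60 mm high that carries the dial and two keys; the rear half (x 10 to 130 mm) is a grey hood 100 mm high.
- dial_center (a point): Centre of the top face of the darkness dial, unpressed: 74 mm above the counter, at (-62, 58) mm in the printer's frame, axes as the printer's. The dial is a flat round black knurled knob, 76 mm across, axis vertical; its level face stands 6 mm above a fixed grey collar 92 mm across. It is sprung: it sinks up to 4 mm when pressed (2 N to start, 2 N more per mm) and turns pressed or not.
- dial_line_tip (a point): Outer end of the white line on the dial's face, 37 mm from the dial's axis, at the height of the face; it goes round with the dial. The line runs straight out from near the centre.
- setting_mark (a point): Middle of the black bar, 18 x 5 mm, fixed on the collar just beyond the dial's rim: the setting mark. It lies 50 mm from the dial's axis on the hood side (printer's +x), 69 mm above the counter.
- dial (a joint): Dial angle, rad; grows clockwise seen from above; 0 when its line points at the setting mark. Detents every 0.524 (30 degrees), one at 0; end stops at -1.75 and 1.2. Let go, it is drawn into the nearest detent. It starts one or two clicks before the mark (about -0.52 or -1.05). Leaving a detent takes about 0.035 N m: 1.4 N along the face 25 mm out; the face grips well (friction about 0.85 to 1.2).
- feed_key_top (a point): Centre of the top of the feed key: the round grey key, 26 mm across, 74 mm above the counter, at (-95, -45) mm in the printer's frame; its black bezel is 36 mm across and 4 mm high.
- feed_key (a joint): How far the round feed key is pressed, m: 0 up, 0.006 fully down. It springs back by itself; 1.5 N starts it, about 5 N takes it fully down.
- stop_key_top (a point): Centre of the top of the stop key: the square grey key, 22 x 22 mm, 74 mm above the counter, at (-40, -85) mm in the printer's frame. Not to be pressed.
- stop_key (a joint): How far the square stop key is pressed, m: 0 up, 0.006 fully down; same spring as the feed key.
- carton_a: Bystander: closed white medicine carton with a stripe, 120 x 70 x 35 mm, lying to the printer's left. Origin: centre of its underside.
- carton_b: Bystander: closed white medicine carton with a stripe, 100 x 55 x 45 mm, lying to the printer's left. Origin: centre of its underside.
- carton_flat: Bystander: flat white medicine carton, 50 x 90 x 18 mm, lying on the printer's hood. Origin: centre of its underside.
- pill_jar: Bystander: amber jar with a white cap, 44 mm across, 75 mm tall, standing to the printer's right. Origin: centre of its underside.
- label_roll: Bystander: roll of blank white labels lying flat, 90 mm across, 40 mm tall, to the printer's right. Origin: centre of its underside.
- phone: Bystander: black phone lying flat, 145 x 70 x 9 mm. Origin: centre of its underside.
- code_scanner: Bystander: dark hand-held code scanner lying flat, about 130 x 60 x 38 mm. Origin: on its underside, in the middle of the handle.

How it is judged:
On the way, in this order (a step that is already met when the one before it is completed fails the run):
1. the dial has clicked in with its line at the setting mark (value of joint dial between -0.12 and 0.12 rad and value of joint feed_key below 0.002 m), for 0.2 s.
2. the round feed key is pressed fully down (value of joint feed_key above 0.0045 m and value of joint dial between -0.12 and 0.12 rad), for 0.05 s.
3. the feed key has come back up (value of joint feed_key below 0.001 m), for 0.1 s.
At the end, for the whole second after the job is handed in: The dial rests in the detent at the setting mark (within 0.12 rad), and both keys are up (within 1 mm) (value of joint dial between -0.12 and 0.12 rad and value of joint each of feed_key, stop_key below 0.001 m); the robot touches nothing.
It fails at once if the dial is turned past the click at the mark (by more than 0.26 rad) (value of joint dial above 0.26 rad).
It fails at once if the feed key is pressed (more than 3 mm) while the dial is not at the mark (value of joint feed_key above 0.003 m and not (value of joint dial between -0.2 and 0.2 rad)).
It fails at once if the square stop key is pressed (more than 2 mm) (value of joint stop_key above 0.002 m).
It fails at once if something else on the counter is lifted or shifted by more than 20 mm (distance of any of carton_a, carton_b, carton_flat, pill_jar, label_roll, phone, code_scanner from where it was at the start of the episode above 0.02 m).
It also fails if it takes over 48 s, if anything falls off the work surface, if the arm or the gripper's body presses on something with over 40 N, if the wrist force passes 120 N, or if a joint passes its speed limit or range.

## Working session

There is one attempt and no reset: what is moved stays moved. The work goes in short steps, Python scripts to look and compute and a shell command to move; the robot and the scene stay as the last step left them, time stands still between calls to the robot, and variables do not carry over. Pictures are saved under pics/ and viewed, and the job is handed in when it is done.

```bash
ls; mkdir -p pics; python3 - <<'E'
from station import read_state, snapshot, tip_extent
import cv2
s=read_state(); print({k:(s[k]) for k in ['time','position','eef_rot','contact_force','grip_width']},tip_extent)
for n in ['side','top','wrist']:
    d=snapshot(n); cv2.imwrite(f'pics/{n}0.png',d['color'][:,:,::-1])
    print(n,d['K'],d['k1'],d.get('xyz'),d.get('rotation'),d.get('tool_from_camera'))
E
```

```text
pics
{'time': 0.0, 'position': array([0.24738253, 0.60047459, 0.30159095]), 'eef_rot': array([ 7.25624930e-04,  8.30921780e-01,  5.56387803e-01, -1.04060013e-03]), 'contact_force': array([-0.34674197,  0.59417187,  0.17941601]), 'grip_width': 0.09286299669420693} 0.0841
side [[426.70924363   0.         280.02911913]
 [  0.         426.70924363 215.01868135]
 [  0.           0.           1.        ]] 0.014908339752971896 [ 0.03770803 -0.92950433  0.86150406] [ 0.8715373   0.43542411 -0.1091664  -0.19725941] None
top [[455.41174833   0.         280.26485492]
 [  0.         455.41174833 217.85454943]
 [  0.           0.           1.        ]] 0.045447303745307734 [ 0.40392853 -0.01155761  1.3311845 ] [-0.70126568 -0.02684332  0.02485869  0.71196062] None
wrist [[295.60779655   0.         279.53923126]
 [  0.         295.60779655 203.61439184]
 [  0.           0.           1.        ]] -0.036290109232594785 None None [[ 9.99998682e-01 -9.64662597e-04 -1.30566130e-03  1.54988031e-05]
 [-1.30648752e-03 -9.55623635e-01 -2.94587444e-01 -8.28504596e-02]
 [-9.63543306e-04  2.94588761e-01 -9.55623636e-01 -8.26783598e-02]
 [ 0.00000000e+00  0.00000000e+00  0.00000000e+00  1.00000000e+00]]
```

View pics/top0.png

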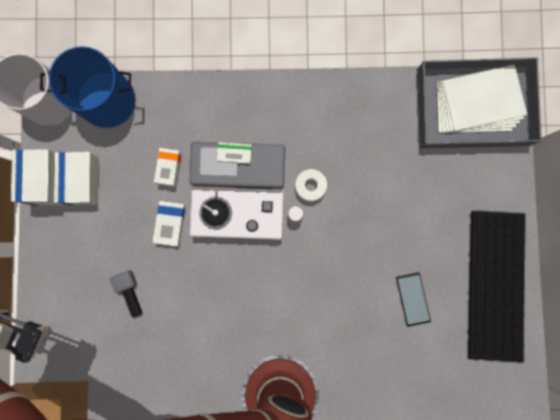

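View pics/side0.png

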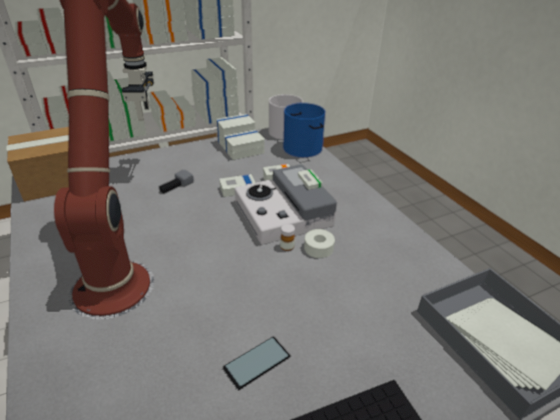

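View pics/wrist0.png

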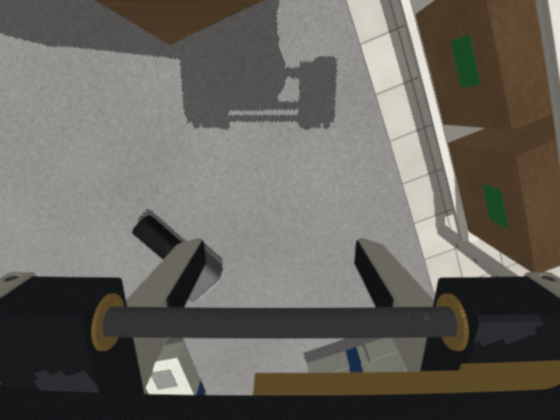

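The top view shows the printer at about columns 190–285 and rows 142–240. The dial is near (215,212), the feed key near (252,226) and the stop key near (267,207). I'll enlarge that area.

```bash
python3 - <<'E'
import cv2
im=cv2.imread('pics/top0.png')
c=im[130:250,175:300]; cv2.imwrite('pics/crop0.png',cv2.resize(c,None,fx=5,fy=5,interpolation=cv2.INTER_CUBIC))
c=im[190:235,190:240]; cv2.imwrite('pics/crop1.png',cv2.resize(c,None,fx=12,fy=12,interpolation=cv2.INTER_CUBIC))
E
```

```text
(no output)
```

View pics/crop0.png

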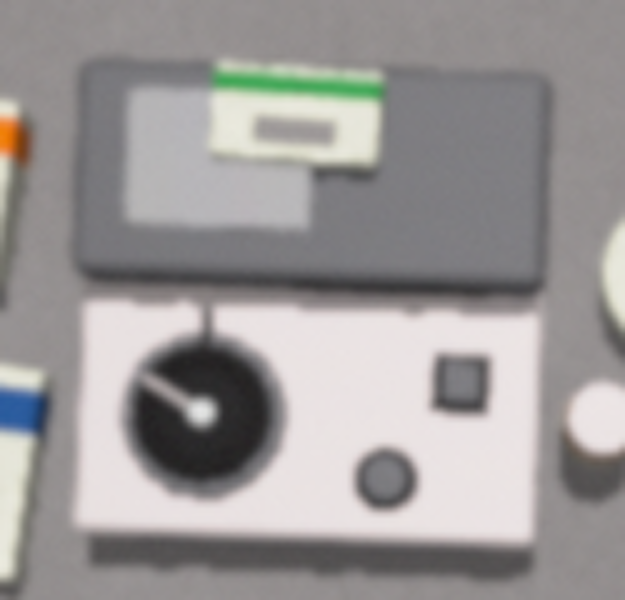

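View pics/crop1.png

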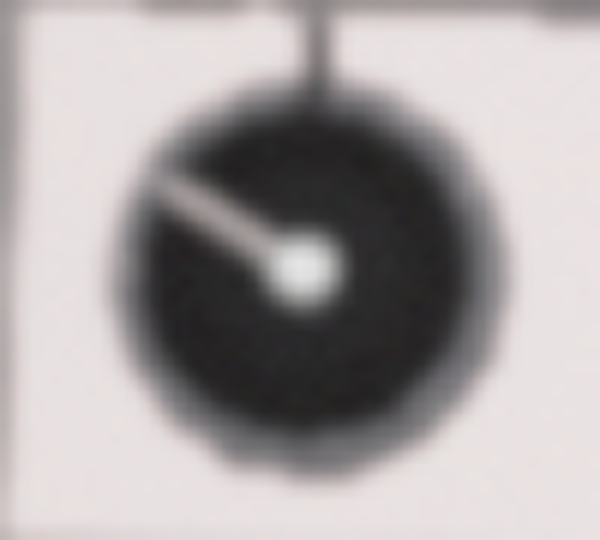

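The line points about 60° counter-clockwise of the mark, so the dial starts two clicks before it. Next I'll fit the printer pose.

```bash
cat > h.py <<'E'
import numpy as np, cv2
from scipy.spatial.transform import Rotation as R
from station import read_state, snapshot, tip_extent
def q2R(q): return R.from_quat([q[1],q[2],q[3],q[0]]).as_matrix()
def rays(d,px):
    K=d['K']; k=d['k1']; p=cv2.undistortPoints(np.array(px,float).reshape(-1,1,2),K,np.array([k,0,0,0.])).reshape(-1,2)
    return np.c_[p[:,0],-p[:,1],-np.ones(len(p))]
def cam(d,st=None):
    if d.get('xyz') is not None: return np.array(d['xyz']),q2R(d['rotation'])
    T=d['tool_from_camera']; Rt=q2R(st['eef_rot']); return st['position']+Rt@T[:3,3],Rt@T[:3,:3]
def at_z(d,px,z,st=None):
    t,Rc=cam(d,st); r=rays(d,px)@Rc.T; z=np.broadcast_to(z,len(r)); s=(z-t[2])/r[:,2]; return t+r*s[:,None]
def proj(d,P,st=None):
    t,Rc=cam(d,st); c=(np.array(P)-t)@Rc; x=np.c_[c[:,0],-c[:,1]]/-c[:,2:3]
    x=x*(1+d['k1']*(x**2).sum(1,keepdims=True)); return x@d['K'][:2,:2].T+d['K'][:2,2]
def fit(mod,W):
    m=np.array(mod,float); mc,wc=m.mean(0),W.mean(0); H=(m-mc).T@(W-wc); th=np.arctan2(H[0,1]-H[1,0],H[0,0]+H[1,1])
    c,s=np.cos(th),np.sin(th); Rm=np.array([[c,-s],[s,c]]); return th,wc-Rm@mc,(m-mc)@Rm.T+wc-W
E
python3 - <<'E'
from h import *
d=snapshot('top')
px=[(215.0,212.1),(251.8,225.4),(267.0,206.2),(189.6,235.0),(281.2,238.6)]
W=at_z(d,px,np.array([.074,.074,.074,.06,.06])); print(W.round(4))
m=[(-.062,.058),(-.095,-.045),(-.04,-.085),(-.13,.13),(-.13,-.13)]
th,t,res=fit(m,W[:,:2]); print(np.degrees(th),t,(res*1e3).round(1))
dp=d['depth']; 
for u,v in [(215,212),(252,225),(230,225),(230,180)]:print(1.331-dp[v,u])
s=read_state(); Rt=q2R(s['eef_rot']); print(Rt.round(3))
c,sn=np.cos(th),np.sin(th);Rm=np.array([[c,-sn],[sn,c]])
for n,p in dict(dial=(-.062,.058),feed=(-.095,-.045),mark=(-.012,.058)).items():print(n,(t+Rm@p).round(4))
E
```

```text
[[ 0.5148  0.1718  0.074 ]
 [ 0.4763  0.0703  0.074 ]
 [ 0.529   0.0276  0.074 ]
 [ 0.453   0.2448  0.06  ]
 [ 0.439  -0.0104  0.06  ]]
-3.18430443106178 [0.57450344 0.11009018] [[ 1.  -0.3]
 [ 0.8  0.2]
 [ 0.8 -0.1]
 [-1.1  2.4]
 [-1.6 -2.1]]
0.06720638
0.07168627
0.056199312
0.08964944
[[ 0.381  0.925 -0.001]
 [ 0.925 -0.381 -0.001]
 [-0.002  0.    -1.   ]]
dial [0.5158 0.1714]
feed [0.4772 0.0704]
mark [0.5657 0.1687]
```

```bash
python3 -m crank '[{"delta_pos":[-20,26,0],"angular":[0,0,0]},{"delta_pos":[-20,26,0],"angular":[0,0,0]},{"delta_pos":[-20,26,0],"angular":[0,0,0]},{"delta_pos":[-20,26,0],"angular":[0,0,0]},{"delta_pos":[-20,26,0],"angular":[0,0,0]},{"delta_pos":[-20,26,0],"angular":[0,0,0]},{"delta_pos":[-20,26,0],"angular":[0,0,0]},{"delta_pos":[-20,26,0],"angular":[0,0,0]}]' 0 20
python3 -m crank '[{"delta_pos":[-20,26,0],"angular":[0,0,0]},{"delta_pos":[-20,26,0],"angular":[0,0,0]},{"delta_pos":[-20,26,0],"angular":[0,0,0]},{"delta_pos":[-20,26,10],"angular":[0,0,0]},{"delta_pos":[-20,26,20],"angular":[0,0,0]},{"delta_pos":[-20,26,20],"angular":[0,0,0]},{"delta_pos":[-20,26,20],"angular":[0,0,0]},{"delta_pos":[-19,26,15],"angular":[0,0,0]}]'
python3 - <<'E'
from h import *
s=read_state(); d=snapshot('wrist'); cv2.imwrite('pics/w1.png',d['color'][:,:,::-1])
print(s['time'],s['position'],q2R(s['eef_rot']).round(3),s['qpos'],s['contact_force'],s['grip_width'])
E
```

```text
time: 1.2
position: [0.3794, 0.3728, 0.3027]
eef_rot: [0.0, 0.831, 0.556, -0.0]
contact_force: [1.6, -0.0, -0.1]
grip_width: 0.0177
time: 2.2
position: [0.5109, 0.1465, 0.2168]
eef_rot: [-0.0, 0.831, 0.556, -0.0]
contact_force: [0.1, 0.8, 0.6]
grip_width: 0.0006
2.2 [0.510916   0.14654887 0.21683638] [[ 0.381  0.925 -0.001]
 [ 0.925 -0.381 -0.   ]
 [-0.001 -0.001 -1.   ]] [-0.33687888  0.53863613  0.02453388  1.8704174  -0.01878729  0.73371517
  0.87823429] [0.07044428 0.76131219 0.59596648] 0.0005960582180954035
```

View pics/w1.png

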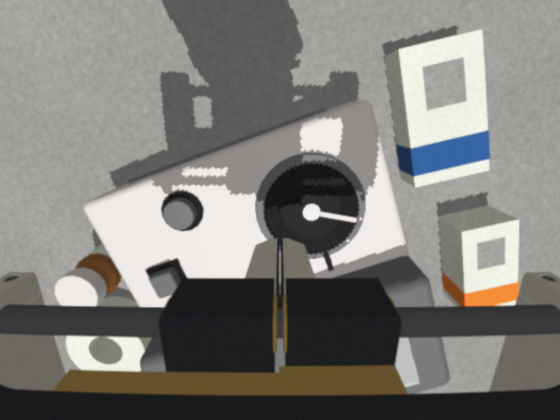

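The wrist view shows the dial face centred near (313,209), with its line pointing to (362,219). The mark is at (328,262) and the feed key at about (181,211). I'll cross-check these against the top-view fit.

```bash
python3 - <<'E'
from h import *
s=read_state(); d=snapshot('wrist')
W=at_z(d,[(313,209),(311,212),(181,211),(328,262),(358,219)],np.array([.074,.074,.074,.069,.074]),s); print(W.round(4))
c,sn=np.cos(np.radians(-3.2)),np.sin(np.radians(-3.2))
print(proj(d,[[.515,.1717,.074],[.4767,.0704,.074],[.565,.169,.069]],s).round(1))
E
```

```text
[[0.5143 0.1687 0.074 ]
 [0.5161 0.1663 0.074 ]
 [0.4751 0.0703 0.074 ]
 [0.5662 0.1634 0.069 ]
 [0.5363 0.1992 0.074 ]]
[[316.9 208.4]
 [182.  212.7]
 [333.6 258.6]]
```

```bash
python3 -m crank '[{"delta_pos":[0,0,15],"angular":[0,0,0]},{"delta_pos":[0,0,15],"angular":[0,0,0]},{"delta_pos":[0,0,10],"angular":[0,0,0]},{"delta_pos":[0,0,8],"angular":[0,0,0]},{"delta_pos":[0,0,4],"angular":[0,0,0]},{"delta_pos":[0,0,3],"angular":[0,0,0]},{"delta_pos":[0,0,1.5],"angular":[0,0,0]},{"delta_pos":[0,0,0],"angular":[0,0,0]}]'
```

```text
time: 3.3
position: [0.5108, 0.1476, 0.1614]
eef_rot: [0.0, 0.831, 0.556, 0.0]
contact_force: [0.5, 0.5, -0.4]
grip_width: 0.0004
```

```bash
python3 -m crank '[{"delta_pos":[0,0,1],"angular":[0,0,0]},{"delta_pos":[0,0,1],"angular":[0,0,0]},{"delta_pos":[0,0,1],"angular":[0,0,0]},{"delta_pos":[0,0,0.5],"angular":[0,0,0]},{"delta_pos":[0,0,0.5],"angular":[0,0,0]},{"delta_pos":[0,0,0],"angular":[0,0,0]},{"delta_pos":[0,0,0],"angular":[0,0,0]},{"delta_pos":[0,0,0],"angular":[0,0,0]}]'
```

```text
time: 4.3
position: [0.5108, 0.1475, 0.1574]
eef_rot: [0.0, 0.831, 0.556, 0.0]
contact_force: [-0.4, 0.6, 4.8]
grip_width: 0.0004
```

```bash
python3 -m crank '[{"delta_pos":[0,0,0.5],"angular":[0,0,0]},{"delta_pos":[-0.25,-1.38,0],"angular":[0,0,3.5]},{"delta_pos":[-0.25,-1.38,0],"angular":[0,0,3.5]},{"delta_pos":[-0.25,-1.38,0],"angular":[0,0,3.5]},{"delta_pos":[-0.25,-1.38,0],"angular":[0,0,3.5]},{"delta_pos":[-0.25,-1.38,0],"angular":[0,0,3.5]},{"delta_pos":[-0.25,-1.38,0],"angular":[0,0,3.5]},{"delta_pos":[-0.25,-1.38,0],"angular":[0,0,3.5]}]'
python3 - <<'E'
from h import *
s=read_state(); d=snapshot('wrist'); cv2.imwrite('pics/w2.png',d['color'][:,:,::-1])
d=snapshot('top'); cv2.imwrite('pics/t2.png',cv2.resize(d['color'][170:250,175:300,::-1],None,fx=5,fy=5,interpolation=cv2.INTER_CUBIC))
print(s['time'],s['position'],s['contact_force'])
E
```

```text
time: 5.3
position: [0.502, 0.1509, 0.1569]
eef_rot: [0.0, 0.931, 0.366, 0.0]
contact_force: [-0.7, -0.9, 4.9]
grip_width: 0.0002
5.3 [0.50203585 0.15085578 0.15692461] [-0.73907534 -0.94944155  4.90291792]
```

View pics/w2.png

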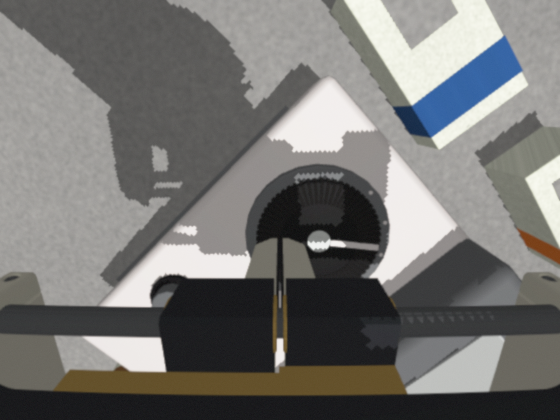

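View pics/t2.png

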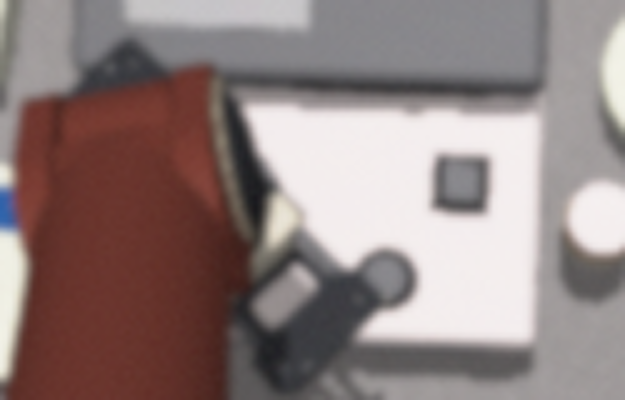

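```bash
python3 - <<'E'
import cv2
im=cv2.imread('pics/w2.png')[150:285,235:400]; cv2.imwrite('pics/w2c.png',cv2.resize(im,None,fx=4.5,fy=4.5,interpolation=cv2.INTER_CUBIC))
im=cv2.imread('pics/w1.png')[150:275,235:400]; cv2.imwrite('pics/w1c.png',cv2.resize(im,None,fx=4.5,fy=4.5,interpolation=cv2.INTER_CUBIC))
E
```

```text
(no output)
```

View pics/w2c.png

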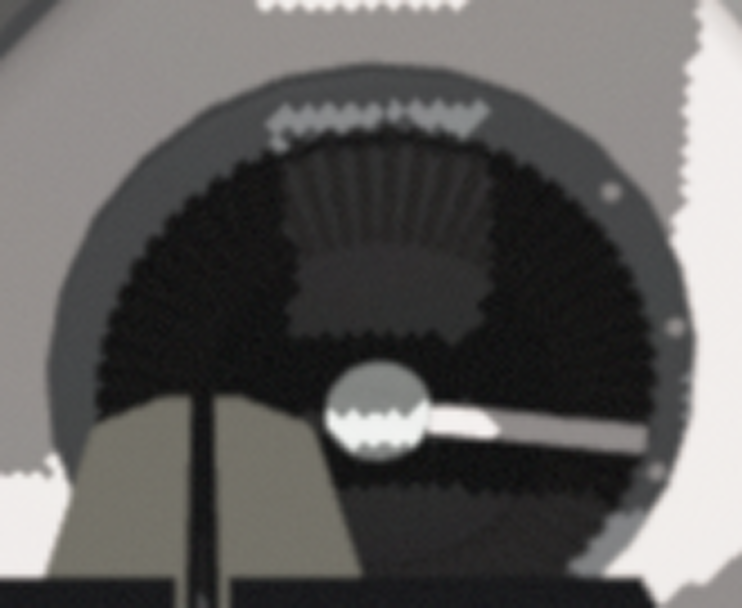

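View pics/w1c.png

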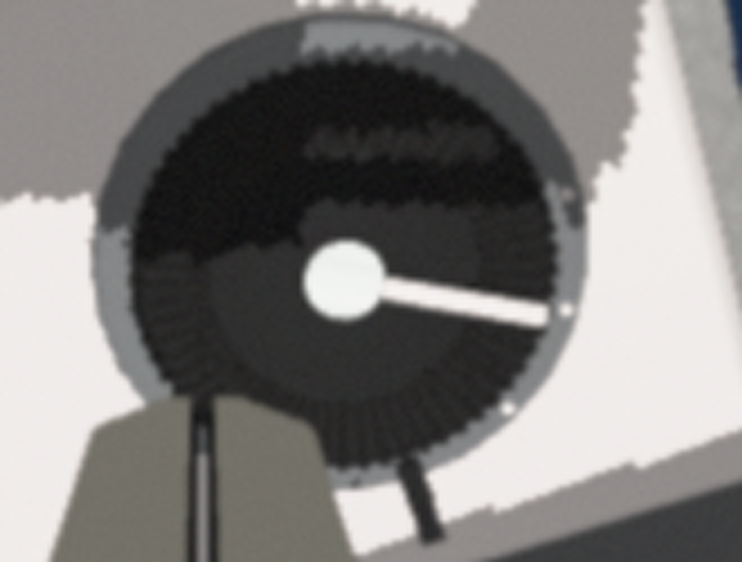

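```bash
cat >> h.py <<'E'
def ang(d,a,b,s,za=.074,zb=.074):
    A=at_z(d,[a,b],np.array([za,zb]),s); v=A[1]-A[0]; return np.degrees(np.arctan2(v[1],v[0])),A.round(4).tolist()
E
python3 - <<'E'
from h import *
s=read_state(); d=snapshot('wrist')
print(ang(d,(318.6,241.2),(377.9,247.4),s,.074,.073))
# dial center from face ellipse: collar points (z~.068): left, right, top
c=lambda u,v:(235+u/4.5-.4,150+v/4.5-.4)
pts=at_z(d,[c(48,370),c(695,340),c(375,65),c(130,175),c(590,140)],.068,s)[:,:2]
A=np.c_[2*pts,np.ones(5)]; x=np.linalg.lstsq(A,(pts**2).sum(1),rcond=None)[0]; print(x[:2],np.sqrt(x[2]+x[0]**2+x[1]**2))
E
```

```text
(np.float64(35.89981059186796), [[0.5139, 0.1731, 0.074], [0.5443, 0.1951, 0.073]])
[0.51312318 0.173644  ] 0.04521240429184924
```

```bash
python3 -m crank '[{"delta_pos":[-0.48,-1.46,0],"angular":[0,0,3.5]},{"delta_pos":[-0.48,-1.46,0],"angular":[0,0,3.5]},{"delta_pos":[-0.48,-1.46,0],"angular":[0,0,3.5]},{"delta_pos":[-0.48,-1.46,0],"angular":[0,0,3.5]},{"delta_pos":[-0.48,-1.46,0],"angular":[0,0,3.5]},{"delta_pos":[-0.48,-1.46,0],"angular":[0,0,3.5]},{"delta_pos":[-0.48,-1.46,0],"angular":[0,0,3.5]},{"delta_pos":[-0.48,-1.46,0],"angular":[0,0,3.5]}]'
python3 - <<'E'
from h import *
s=read_state(); d=snapshot('wrist'); im=d['color'][:,:,::-1];cv2.imwrite('pics/w3.png',im)
cv2.imwrite('pics/w3c.png',cv2.resize(im[150:285,235:400],None,fx=4.5,fy=4.5,interpolation=cv2.INTER_CUBIC))
print(s['time'],s['position'],s['contact_force'])
E
```

```text
time: 6.45
position: [0.4933, 0.1593, 0.157]
eef_rot: [0.0, 0.991, 0.131, 0.001]
contact_force: [0.3, -0.5, 4.5]
grip_width: 0.0005
6.45 [0.49331258 0.15928315 0.15699941] [ 0.25014237 -0.53439747  4.53931415]
```

View pics/w3c.png

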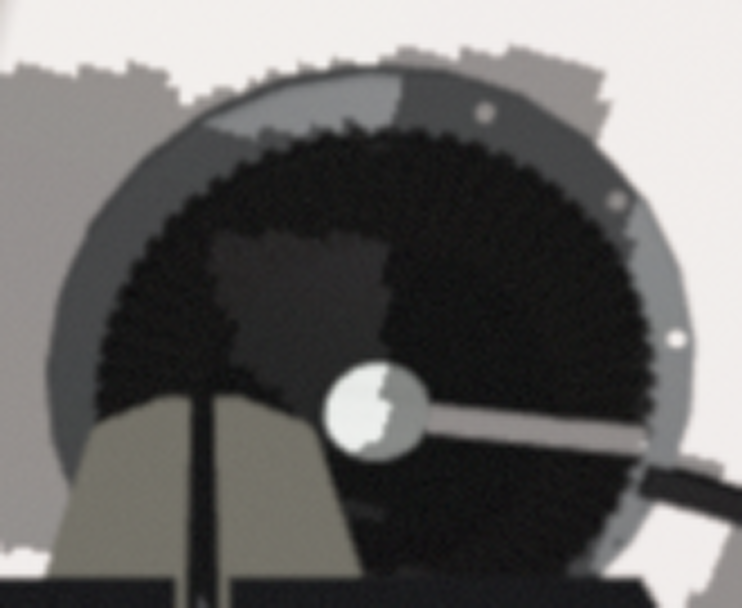

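The line and finger have kept the same position in the tool view, so there is no slip. The line is about 10° short of the bar, so I'll turn two more small steps and then lift.

```bash
python3 -m crank '[{"delta_pos":[-0.48,-1.46,0],"angular":[0,0,3.5]},{"delta_pos":[-0.48,-1.46,0],"angular":[0,0,3.5]},{"delta_pos":[0,0,0],"angular":[0,0,0]},{"delta_pos":[0,0,-2],"angular":[0,0,0]},{"delta_pos":[0,0,-8],"angular":[0,0,0]},{"delta_pos":[0,0,-15],"angular":[0,0,0]},{"delta_pos":[0,0,-15],"angular":[0,0,0]},{"delta_pos":[0,0,-10],"angular":[0,0,0]}]'
python3 - <<'E'
from h import *
s=read_state(); d=snapshot('wrist'); im=d['color'][:,:,::-1];cv2.imwrite('pics/w4.png',im)
cv2.imwrite('pics/w4c.png',cv2.resize(im[130:285,120:400],None,fx=2.8,fy=2.8,interpolation=cv2.INTER_CUBIC))
print(s['time'],s['position'],q2R(s['eef_rot']).round(3),s['contact_force'],s['qpos'])
E
```

```text
time: 7.5
position: [0.4912, 0.1619, 0.2082]
eef_rot: [-0.0, 0.997, 0.071, 0.001]
contact_force: [-0.2, -0.3, -0.5]
grip_width: 0.0004
7.5 [0.49118055 0.16190639 0.20819406] [[ 0.99   0.141  0.001]
 [ 0.141 -0.99   0.   ]
 [ 0.001 -0.    -1.   ]] [-0.22294191 -0.31660873 -0.47824255] [-0.60557476  0.55609313  0.36695637  1.92630152 -0.29491938  0.70983732
  0.07777185]
```

View pics/w4c.png

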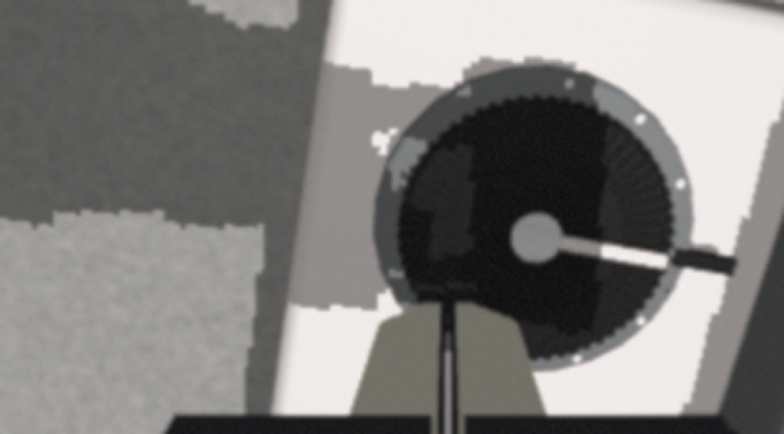

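The line is now collinear with the bar: line end at about (665,260) and bar at (680–735, 258–265) in the crop. The dial has clicked in, so I'll move over the feed key.

```bash
python3 -m crank '[{"delta_pos":[-7,22.2,0],"angular":[0,0,0]},{"delta_pos":[-7,22.2,0],"angular":[0,0,0]},{"delta_pos":[-7,22.2,0],"angular":[0,0,0]},{"delta_pos":[-7,22.2,0],"angular":[0,0,0]},{"delta_pos":[0,0,15],"angular":[0,0,0]},{"delta_pos":[0,0,15],"angular":[0,0,0]},{"delta_pos":[0,0,8],"angular":[0,0,0]},{"delta_pos":[0,0,0],"angular":[0,0,0]}]'
python3 - <<'E'
from h import *
s=read_state(); d=snapshot('wrist'); im=d['color'][:,:,::-1];cv2.imwrite('pics/w5.png',im)
d=snapshot('side'); im=d['color'][:,:,::-1];cv2.imwrite('pics/s5.png',cv2.resize(im[160:250,220:350],None,fx=6,fy=6,interpolation=cv2.INTER_CUBIC))
print(s['time'],s['position'],s['contact_force'])
E
```

```text
time: 8.55
position: [0.4755, 0.0701, 0.1684]
eef_rot: [0.0, 0.997, 0.071, -0.001]
contact_force: [0.7, -0.4, -0.6]
grip_width: 0.0006
8.55 [0.47550123 0.0700872  0.16843088] [ 0.68663516 -0.37398602 -0.60098537]
```

View pics/w5.png

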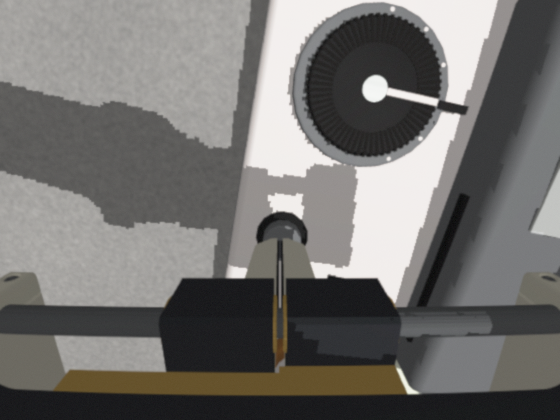

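View pics/s5.png

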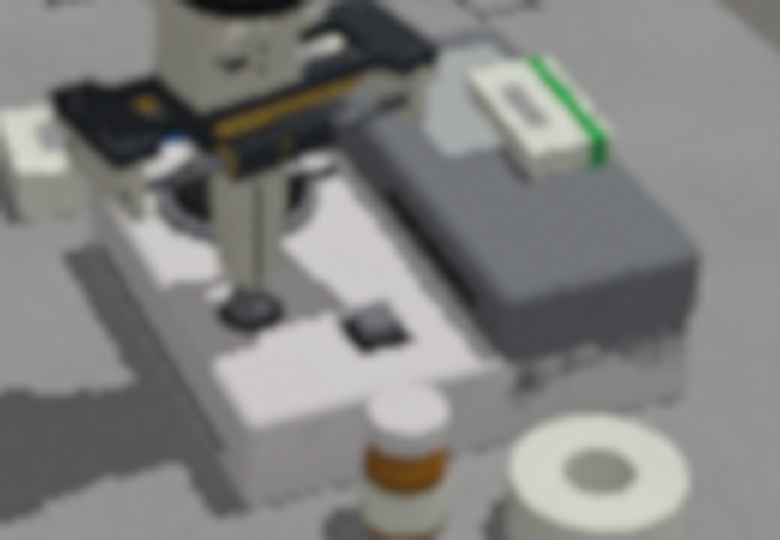

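The fingertip stands over the round key in both views, with its bezel around (282,232) in the wrist picture. The stop key is well clear, so I'll press.

```bash
python3 -m crank '[{"delta_pos":[0,0,9],"angular":[0,0,0]},{"delta_pos":[0,0,2],"angular":[0,0,0]},{"delta_pos":[0,0,2],"angular":[0,0,0]},{"delta_pos":[0,0,2],"angular":[0,0,0]},{"delta_pos":[0,0,1],"angular":[0,0,0]},{"delta_pos":[0,0,0.5],"angular":[0,0,0]},{"delta_pos":[0,0,0],"angular":[0,0,0]},{"delta_pos":[0,0,0],"angular":[0,0,0]}]'
```

```text
time: 9.65
position: [0.4757, 0.0701, 0.1524]
eef_rot: [-0.0, 0.997, 0.071, -0.0]
contact_force: [-0.7, 0.5, 4.9]
grip_width: 0.0
```

```bash
python3 -m crank '[{"delta_pos":[0,0,0.5],"angular":[0,0,0]},{"delta_pos":[0,0,0.5],"angular":[0,0,0]},{"delta_pos":[0,0,0.3],"angular":[0,0,0]},{"delta_pos":[0,0,0],"angular":[0,0,0]},{"delta_pos":[0,0,0],"angular":[0,0,0]},{"delta_pos":[0,0,0],"angular":[0,0,0]},{"delta_pos":[0,0,0],"angular":[0,0,0]},{"delta_pos":[0,0,0],"angular":[0,0,0]}]'
```

```text
time: 10.65
position: [0.4757, 0.0701, 0.1523]
eef_rot: [-0.0, 0.997, 0.071, 0.0]
contact_force: [-3.6, 0.6, 14.7]
grip_width: 0.0006
```

The force jumped to 14.7 N with no further travel, so the key is on its stop. I'll lift off and retreat to clear the views.

```bash
python3 -m crank '[{"delta_pos":[0,0,-3],"angular":[0,0,0]},{"delta_pos":[0,0,-5],"angular":[0,0,0]},{"delta_pos":[0,0,-10],"angular":[0,0,0]},{"delta_pos":[0,0,-20],"angular":[0,0,0]},{"delta_pos":[0,0,-25],"angular":[0,0,0]},{"delta_pos":[0,0,-25],"angular":[0,0,0]},{"delta_pos":[0,0,-20],"angular":[0,0,0]},{"delta_pos":[0,0,0],"angular":[0,0,0]}]'
python3 -m crank '[{"delta_pos":[0,25,0],"angular":[0,0,0]},{"delta_pos":[0,25,0],"angular":[0,0,0]},{"delta_pos":[0,25,0],"angular":[0,0,0]},{"delta_pos":[0,25,0],"angular":[0,0,0]},{"delta_pos":[0,25,0],"angular":[0,0,0]},{"delta_pos":[0,25,0],"angular":[0,0,0]},{"delta_pos":[0,0,0],"angular":[0,0,0]},{"delta_pos":[0,0,0],"angular":[0,0,0]}]'
python3 - <<'E'
from h import *
s=read_state(); d=snapshot('wrist'); im=d['color'][:,:,::-1];cv2.imwrite('pics/w6.png',im)
d=snapshot('top'); im=d['color'][:,:,::-1];cv2.imwrite('pics/t6.png',cv2.resize(im[130:250,145:335],None,fx=4,fy=4,interpolation=cv2.INTER_CUBIC))
dp=d['depth']
for u,v in [(252,225),(267,206)]:print(1.331-dp[v-1:v+2,u-1:u+2].mean())
print(s['time'],s['position'],s['contact_force'])
E
```

```text
time: 11.65
position: [0.4765, 0.07, 0.2602]
eef_rot: [-0.0, 0.997, 0.071, 0.002]
contact_force: [0.4, -0.2, -0.6]
grip_width: 0.0008
time: 12.65
position: [0.4965, -0.0772, 0.2582]
eef_rot: [-0.001, 0.997, 0.071, -0.001]
contact_force: [0.1, 1.0, -0.6]
grip_width: 0.0003
0.073397875
0.06839144
12.65 [ 0.49649856 -0.07721606  0.25820625] [ 0.05368768  1.04272496 -0.61065006]
```

View pics/w6.png

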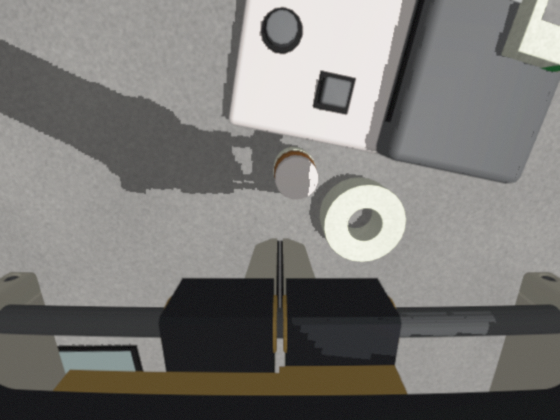

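View pics/t6.png

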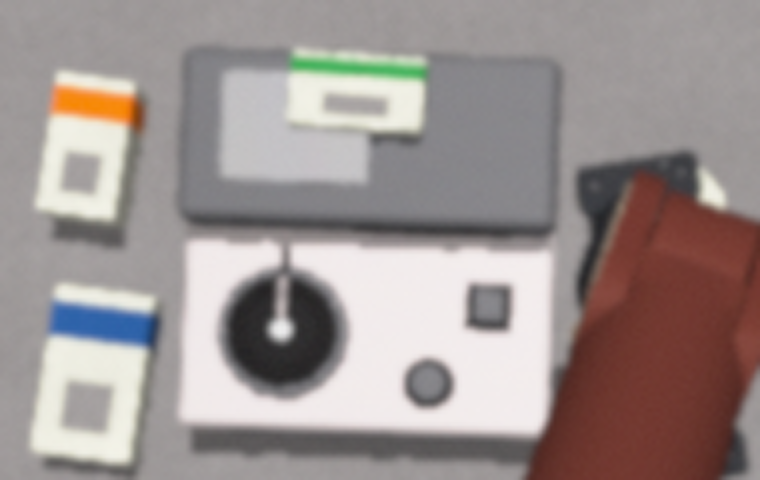

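The dial line at (283,280) points at the bar (286,255). Both keys stand up and the bystanders in view are unmoved.

```bash
python3 -c "
from station import sign_off
print(sign_off())"
```

```text
the job is handed in; nothing more can be done
None
```

The job is done and handed in at about 13 s of robot time; no verdict came back.

- **Dial:** With the closed fingertips pressing about 5 N on the face, I turned the dial two clicks clockwise and lifted off. It settled with its white line on the black mark, and the wrist view right after and the last top view both show the line aligned.
- **Feed key:** I pressed it until the force rose to 14.7 N with no more travel, which is its lower stop, then let it up. In the last views it looks up, and the top camera's depth puts it at about 73 mm.
- **Everything else:** I went nowhere near the square key and it looks up. The nearby bystanders look unmoved in the last wrist and top views. I did not check the scanner at the end and saw only part of the phone; the arm stayed well away from both. The arm ended clear, touching nothing.

Two checks disagreed slightly:
- **Dial centre:** The top and wrist cameras placed it 3–5 mm apart. I re-estimated it partway through the turn, and the fingertip did not slip.
- **Square key height:** The depth reading for it came out at 68 mm instead of 74 mm. I put this down to coarse depth readings at its edges, since the dial also read 7 mm low at the start.

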